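Clamp a crank arm in the pedal-thread repair jig

TASK

Get the loose bicycle crank arm ready for its pedal thread to be repaired: drop its big axle bore over the jig's locating stub so that it lies flat on both rests, then swing its pedal-eye end against the brass side stop and press it home there with a steady light push (about 8 N for half a second). Only then push the red handle of the toggle clamp down past its dead point, where the force gives way, and on until it is fully down on its stop, so that the pad holds the crank. Feel your way: over 15 N is too much for the stop, and over 25 N for the handle; leave the other things on the bench where they are.

Things in the scene. Friction and masses are not known exactly. Their poses are not given: they have to be found in the camera images.
- jig: fixed jig: blue base plate 84 (x) by 318 (y) by 12 mm, bolted down. Origin: on the axis of its locating stub, at bench level. y runs along the jig: the toggle clamp stands at +y (bracket 23 to 105 mm from the origin), the crank is to lie towards -y. All heights given are above the bench.
- stub_foot (a point): foot of the jig's locating stub: on its axis, level with both rests (20 mm high), axes as the jig. The steel rest here is 44 mm across. The bullet-nosed stub on it is 22 mm across up to 28 mm height, then tapers to 12 mm across at its top, 35.5 mm high.
- eye_rest (a point): middle of the top of the rest for the pedal eye: two steel strips, 54 mm long across the jig (x), 8 mm high on the plate, tops 20 mm high, with a 15 mm drill slot between them; 160 mm from the stub towards -y of the jig; axes as the jig.
- crank_grip (a point): silver crank arm, loose, 0.18 to 0.36 kg: bar 24 mm wide, 16 mm thick, parallel sides, flat underside; one end a boss 39 mm across, 18 mm thick, the other the pedal eye 27 mm across, 14 mm thick; 160 mm between hole centres. This point: mid bar, 80 mm from the bore's axis, 8 mm above the underside; the place to grasp. x across the bar, y towards the bore, z up.
- crank_bore (a point): axis of the crank's axle bore (24 mm, straight through the boss) at the underside; axes as crank_grip.
- crank_flank (a point): point on the crank's +x side, half-way up the bar, 135 mm from the bore's axis. It comes to the side stop: a brass post 12 mm across, 17 to 40 mm high, at y = -135 mm of the jig, on a slide locked wherever the last user set it: its near face stands 3 to 21 mm to the +x side of the jig's middle line and is not measured. It must not take more than 15 N.
- clamp_handle: handle of the toggle clamp (linkage of arm, handle and link bars). Origin: its pivot pin on the arm, which moves as it closes from y 71, z 64 mm to y 31, z 80 mm in the jig's frame. Found steeply up, the arm open and upright before it (to 130 mm high, y 20 to 75 mm); it closes by swinging away from the crank and down, 72 degrees, till about level. Push with less than 25 N, on its stop too.
- handle_grip (a point): middle of the red grip (16 mm thick, 72 to 136 mm from the pivot); y to its free end, -z the way it closes. Path in the jig's frame, y z mm: open 109 165; 120 162; 131 158; 138 151; 139 139; 137 128; 136 111: pad meets crank; 137 100; dead point 138 83; locked 139 73. Force here 1 to 5 N, up to 13 N as the pad presses, then it gives way and past the dead point the handle snaps down; let go earlier, it springs up.
- clamp_link (a joint): angle in the toggle between handle and link bars: 0 open as found, 1.8 as the pad meets the crank, 2.39 at the dead point, 2.60 locked on its stop (rad).
- clamp_pad: black rubber pad 18 mm across on the spring-loaded spindle of the clamp's arm; origin 6 mm above its underside. Closed, it presses on the crank's bar 26 mm from the bore's axis with about 40 N.
- pedal: black flat pedal, a bystander; origin at its underside, 67x120x23 mm.
- white_jar: white jar with black lid, a bystander; origin at its underside, 57 mm across, 91 mm high.
- brush: wooden brush, a bystander; origin at its underside, 24x165x34 mm.
- tape_roll: roll of black tape lying flat, a bystander; origin at its underside, 66 mm across, 19 mm high.

How it is judged:
On the way:
1. the crank sits on the stub, flat on both rests, and is pressed home against the side stop (over 3 N), while the clamp is still open (horizontal distance between crank_bore and stub_foot below 0.002 m and z of crank_bore in the frame of jig below 0.0215 m and angle between crank_bore's own z axis and vertical below 0.03 rad and x of crank_flank in the frame of side_stop above -0.0015 m and contact force between crank and side_stop above 3 N and value of joint clamp_link below 1.5 rad), for 0.2 s.
At the end, for the whole second after the job is handed in: the crank lies at rest on both rests (bore within 2 mm of the stub's axis, underside within 1.5 mm of the rests, tilt under 0.03 rad), its side within 1.5 mm of the side stop; the handle is down on its stop past the dead point (toggle angle over 2.57); the pad presses on the crank with over 20 N (horizontal distance between crank_bore and stub_foot below 0.002 m and z of crank_bore in the frame of jig below 0.0215 m and angle between crank_bore's own z axis and vertical below 0.03 rad and x of crank_flank in the frame of side_stop above -0.0015 m and value of joint clamp_link above 2.57 rad and contact force between crank and clamp_pad above 20 N and linear speed of crank below 0.01 m/s); the robot touches nothing.
It fails at once if the crank is pressed against the side stop with more than 15 N (contact force between crank and side_stop above 15 N).
It fails at once if the clamp handle is pushed with more than 25 N (contact force between anything else and clamp_handle above 25 N).
It fails at once if a bystander (pedal, jar, brush, tape) is moved by more than 20 mm (distance of any of pedal, white_jar, brush, tape_roll from where it was at the start of the episode above 0.02 m).
It also fails if it takes over 69 s, if anything falls off the work surface, if the arm or the gripper's body presses on something with over 40 N, if the wrist force passes 120 N, or if a joint passes its speed limit or range.

ROBOT

A 7-joint arm with a two-finger parallel gripper is mounted at the origin on a cart in front of the work surface, level with it; the furniture and walls round the work are solid. World frame = base frame: x ahead of the robot, y to its left, z up, the work surface at z = 0. Lengths are in m, angles in rad, forces in N, time in s.
With the tool pointing down it reaches from about 0.4 to 0.85 m from the base axis. Payload 10.4 kg.
Tool frame: the origin (TCP) lies midway between the tips of the shut fingers; the grasp point (between the pads) lies 19 mm behind it; z points along the fingers, y is the line along which they close (so a half turn about z gives the same grasp; the last joint's range is limited). The gripper opens to 87 mm and grips with 3 to 60 N. Pads are 19 mm wide; open, the fingers measure 117 mm over their backs; the gripper's body (75 mm by 190 mm) begins 51 mm behind the grasp point.
Start: joints at [-1.263, 0.332, -0.065, 1.46, 0.022, 1.35, -0.088], TCP at [0.203, 0.591, 0.223] pointing down, gripper open.
Joint ranges: [-2.6, 2.6], [-0.5, 2.12], [-1.47, 1.34], [0.16, 2.42], [-1.27, 4.41], [0.06, 2.06], [-2.6, 2.6]. Speed limits (rad/s): [2.22, 2.22, 2.79, 2.79, 3.14, 3.14, 3.14].

INTERFACE

Orientations are given as a unit quaternion [x, y, z, w].
In Python, from bench import sensors, eyes, order gives the robot as it stands.
- The arm moves only by the tool arm_command, never from a script. Its argument "steps" is a list of rows, each an object with "rot": the turn, a rotation vector about the world's x, y, z in degrees, a list of three; "slide": the shift along the world's x, y, z in m, a list of three; "grip": the opening, from 0 (shut) to 1 (fully open). A call has exactly 8 rows; each row shifts and turns the commanded pose from where the row before left it; what a row does not reach is not made up. A row lasts 1/8 s, in which the tool goes at most 62.5 mm and 10.7 degrees, less where a joint would pass 70% of its speed; a pose out of reach is approached as far as the arm can. A call with a gripper value outside its range is refused whole. The fingers move at their own pace and stop on an object; "newtons" is the grip in N (left out, the last holds). Time passes only in rows, so rows that do not move let the fingers close, or fill a call up. It gives the time, the measured TCP pose, the force, the opening and the grip force at its end, in the units of the state.
- sensors.read_state(): the state, without advancing time (a new reading comes with each control period).
- eyes.camera(name): name is "scene" or "top" or "wrist"; returns a dict with "pixels" (400x640x3 uint8, red, green, blue), "intrinsics" (3x3 intrinsics, pixels), "k1" (the pictures are not rectified: a ray, as slopes to the right and down, at radius r is drawn at 1 + k1 r^2 times it, then the intrinsics apply), "pose" (4x4, takes a point from camera to world coordinates). Camera axes: x right, y down, z forward; pixel columns grow to the right and rows downward; lengths in m; the calibration is good to about 2 mm. A picture is of the moment at which its call begins. There is no depth.
- order.close_job(): hands the job in; it is judged then, once.
Trained networks look in a picture, given as the dict that the camera call returned (one of the last four; its "shot" number tells which), for a name from the list of things; names that differ only in an ending like _2 or _b are one class to them, and where a whole thing is asked for, a point or a joint stands for the part that bears it (a point fixed in the world has none). Each returns a list of dicts, best first, with "conf" (0 to 1); they miss things now and then, are a little off and sometimes report something else, mostly with a low value. They report only what shows in the picture. A call takes as long as a camera call.
- eyes.look_for(name, picture): "bbox" ([left, top, right, bottom] in pixels, round what is visible of it).
The state is a dict: "time": time; "joint_positions": joint angles; "joint_vel": joint speeds; "joint_torque": joint torques, N m; "ee_pos": TCP position; "eef_rot": TCP orientation; "ft_force": force on the tool from outside, world axes, zero at the start; "torque": the same for the moment, N m; "width": finger opening in m; "grip_force": force on a finger pad.
Only numpy, scipy, OpenCV 4.12 (cv2) and the standard library are available. Lean on these libraries where they do the work, as an engineer would, in place of code of your own. Each camera call takes 0.05 s, during which the arm holds its last target. There are 200 camera calls.

## Working session

There is one attempt and no reset: what is moved stays moved. The work goes in short steps, Python scripts to look and compute and a tool call to move; the robot and the scene stay as the last step left them, time stands still between calls to the robot, and variables do not carry over. Pictures are saved under pics/ and viewed, at most 10 in all, crops included, and the job is handed in when it is done.

Besides the shell and the picture viewer there is one more tool, called after "Emit:" in YAML: its name, and indented under it one key for each argument. arm_command: Moves the arm, as the interface text tells. Its arguments: {"type":"object","properties":{"steps":{"type":"array","items":{"type":"object","properties":{"rot":{"type":"array","items":{"type":"number"}},"slide":{"type":"array","items":{"type":"number"}},"grip":{"type":"number"}}}},"newtons":{"type":"number"}},"required":["steps"]}

```bash
mkdir -p pics; cat > h.py <<'E'
import numpy as np, cv2
from bench import sensors, eyes, order
def ray(c,uv):
    K=np.array(c["intrinsics"]);k=c["k1"]
    uv=np.atleast_2d(np.array(uv,float))
    p=cv2.undistortPoints(uv.reshape(-1,1,2),K,np.array([k,0,0,0,0.]),None,None,None,(3,40,1e-9)) if False else cv2.undistortPoints(uv.reshape(-1,1,2),K,np.array([k,0,0,0,0.]))
    p=p.reshape(-1,2);d=np.c_[p,np.ones(len(p))]@np.array(c["pose"])[:3,:3].T
    return np.array(c["pose"])[:3,3],d
def at_z(c,uv,z):
    o,d=ray(c,uv); return o+d*((z-o[2])/d[:,2])[:,None]
def proj(c,P):
    T=np.linalg.inv(np.array(c["pose"]));P=np.atleast_2d(P)@T[:3,:3].T+T[:3,3]
    s=P[:,:2]/P[:,2:];r2=(s**2).sum(1,keepdims=True);s=s*(1+c["k1"]*r2)
    K=np.array(c["intrinsics"]);return s@K[:2,:2].T+K[:2,2]
def save(c,n): cv2.imwrite("pics/"+n,np.ascontiguousarray(c["pixels"][:,:,::-1]))
E
python3 - <<'E'
from h import *
np.set_printoptions(precision=4,suppress=True)
for n in ["top","scene"]:
    c=eyes.camera(n);save(c,n+"1.png")
    print(n,c["k1"],np.array(c["intrinsics"]).tolist(),np.array(c["pose"]))
    for t in ["jig","crank_grip","clamp_handle","pedal","white_jar","brush","tape_roll","clamp_pad"]:
        for r in eyes.look_for(t,c)[:2]: print(t,np.round(r["bbox"]),round(r["conf"],2))
print(sensors.read_state())
E
```

```text
top -0.05041794042136492 [[487.98923485101994, 0.0, 316.79708548647915], [0.0, 487.98923485101994, 198.6769526892191], [0.0, 0.0, 1.0]] [[-0.0164 -0.994   0.1085  0.4057]
 [-0.9999  0.0159 -0.0056 -0.0037]
 [ 0.0039 -0.1086 -0.9941  1.3587]
 [ 0.      0.      0.      1.    ]]
jig [235. 160. 361. 202.] 0.59
crank_grip [279. 215. 337. 237.] 0.93
clamp_handle [233. 166. 260. 176.] 0.66
clamp_handle [280. 213. 345. 240.] 0.32
pedal [427. 197. 465. 242.] 0.57
white_jar [178. 131. 204. 156.] 0.75
brush [390. 242. 436. 282.] 0.84
tape_roll [175. 178. 196. 205.] 0.68
clamp_pad [267. 169. 277. 177.] 0.64
clamp_pad [427. 198. 465. 240.] 0.61
scene -0.049794307075445056 [[388.196497155392, 0.0, 318.602293336124], [0.0, 388.196497155392, 195.2282987162956], [0.0, 0.0, 1.0]] [[ 0.8873 -0.283   0.3643  0.125 ]
 [-0.4612 -0.557   0.6907 -0.8168]
 [ 0.0075 -0.7808 -0.6247  0.8591]
 [ 0.      0.      0.      1.    ]]
jig [298. 144. 357. 248.] 0.88
crank_grip [276. 213. 318. 247.] 0.87
clamp_handle [307. 145. 314. 176.] 0.46
pedal [332. 306. 384. 332.] 0.81
white_jar [305. 140. 322. 169.] 0.67
white_jar [307. 143. 312. 176.] 0.64
brush [290. 281. 321. 339.] 0.75
tape_roll [274. 158. 288. 174.] 0.76
tape_roll [299. 146. 356. 247.] 0.23
clamp_pad [312. 144. 313. 177.] 0.52
{'time': 0.9, 'joint_positions': array([-1.2626,  0.3322, -0.0647,  1.4601,  0.0216,  1.3499, -0.0885]), 'joint_vel': array([ 0.0003, -0.    , -0.0006, -0.0005, -0.0011,  0.0003,  0.0003]), 'joint_torque': array([  0.0002, -62.3005,   0.0245, -39.0134,  -0.0612,   0.031 ,
         0.0001]), 'ee_pos': array([0.203 , 0.5912, 0.2226]), 'eef_rot': array([ 0.1647,  0.9864,  0.0001, -0.    ]), 'ft_force': array([ 0.5593, -0.2658, -0.2969]), 'torque': array([0.0036, 0.0091, 0.0184]), 'grip_force': 0.0, 'width': 0.0870083557552146}
```

```bash
python3 - <<'E'
import cv2
a=cv2.imread("pics/top1.png");cv2.imwrite("pics/top1c.png",cv2.resize(a[110:300,160:480],None,fx=2.5,fy=2.5,interpolation=cv2.INTER_CUBIC))
a=cv2.imread("pics/scene1.png");cv2.imwrite("pics/sc1c.png",cv2.resize(a[130:270,240:400],None,fx=4,fy=4,interpolation=cv2.INTER_CUBIC))
E
```

```text
(no output)
```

View pics/top1c.png

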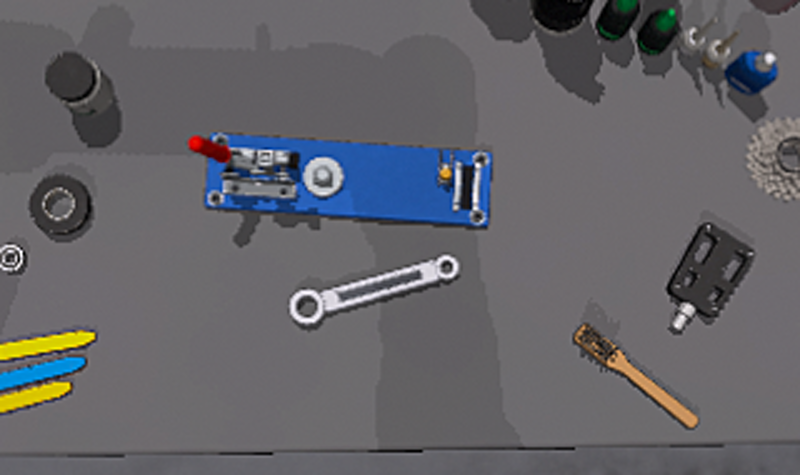

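View pics/sc1c.png

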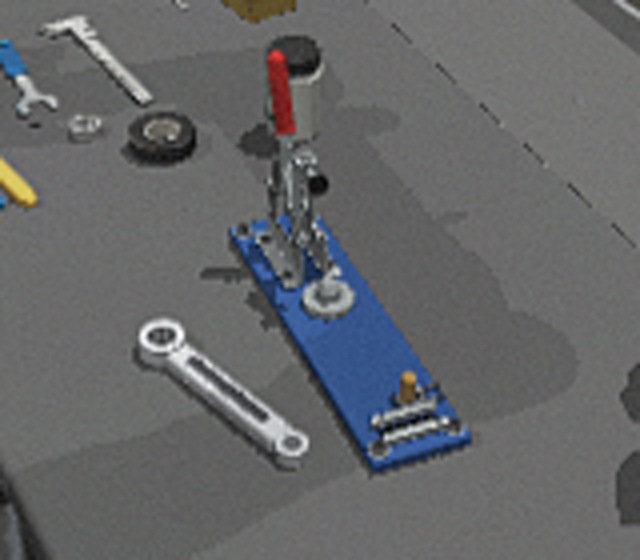

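Top view: stub at ≈(289,180), eye rest ≈(347,184), brass stop ≈(338,179). Crank bore ≈(283,233), crank eye ≈(339,217). The red handle is up at the jig's left end. The scene view agrees.

```bash
python3 - <<'E'
from h import *
np.set_printoptions(precision=4,suppress=True)
c=eyes.camera("top")
p=lambda x,y:(160+(x+.5)/2.5-.5,110+(y+.5)/2.5-.5)
stub=at_z(c,p(323,174),.0355)[0]
foot=at_z(c,p(323,178),.020)[0]
eye=at_z(c,p(467,187),.020)[0]
cb=at_z(c,p(307,307),.018)[0];ce=at_z(c,p(447,267),.014)[0]
stop=at_z(c,p(445,173),.04)[0]
print("stub",stub,foot,"eye",eye,"crank",cb,ce,"stop",stop)
im=c["pixels"].astype(int)
m=((im[...,2]>im[...,0]+60)&(im[...,2]>100)).astype(np.uint8);m[:,:235]=0;m[:,365:]=0;m[:155]=0;m[210:]=0
q=np.argwhere(m)[:,::-1]
w=at_z(c,q,.012)[:,:2]
r=cv2.minAreaRect((w*1000).astype(np.float32));print(r)
j=np.array(r[0])/1000
for n,a,b,L in[("jig",eye,foot,.16),("crank",ce,cb,.16)]:
    d=(b-a)[:2];print(n,np.linalg.norm(d),np.degrees(np.arctan2(d[1],d[0])))
print("mid",(cb+ce)/2)
E
```

```text
stub [0.6047 0.0643 0.0355] [0.6026 0.0652 0.02  ] eye [ 0.59   -0.0942  0.02  ] crank [0.4602 0.0843 0.018 ] [ 0.502  -0.0704  0.014 ] stop [ 0.603  -0.0692  0.04  ]
((602.4119262695312, 37.57946014404297), (316.5884704589844, 83.22432708740234), 85.06722259521484)
jig 0.1598771920383708 85.48057106523353
crank 0.16030902355463816 105.11333941944702
mid [0.4811 0.0069 0.016 ]
```

Emit:
arm_command:
  steps:
    - {"slide":[0.0174,-0.0365,0],"rot":[0,0,-3.5],"grip":1}
    - {"slide":[0.0174,-0.0365,0],"rot":[0,0,-3.5],"grip":1}
    - {"slide":[0.0174,-0.0365,0],"rot":[0,0,-3.5],"grip":1}
    - {"slide":[0.0174,-0.0365,0],"rot":[0,0,-3.5],"grip":1}
    - {"slide":[0.0174,-0.0365,0],"rot":[0,0,-3.5],"grip":1}
    - {"slide":[0.0174,-0.0365,0],"rot":[0,0,-3.5],"grip":1}
    - {"slide":[0.0174,-0.0365,0],"rot":[0,0,-3.5],"grip":1}
    - {"slide":[0.0174,-0.0365,0],"rot":[0,0,-3.5],"grip":1}

```text
time: 1.95
ee_pos: [0.3427, 0.2979, 0.2228]
eef_rot: [0.399, 0.917, 0.0, 0.0]
ft_force: [0.7, 0.1, 0.4]
width: 0.0871
grip_force: 0.0
```

Emit:
arm_command:
  steps:
    - {"slide":[0.0174,-0.0365,0],"rot":[0,0,-3.5],"grip":1}
    - {"slide":[0.0174,-0.0365,0],"rot":[0,0,-3.5],"grip":1}
    - {"slide":[0.0174,-0.0365,0],"rot":[0,0,-3.5],"grip":1}
    - {"slide":[0.0174,-0.0365,0],"rot":[0,0,-3.5],"grip":1}
    - {"slide":[0.0174,-0.0365,0],"rot":[0,0,-3.5],"grip":1}
    - {"slide":[0.0174,-0.0365,0],"rot":[0,0,-3.5],"grip":1}
    - {"slide":[0.0174,-0.0365,0],"rot":[0,0,-3.5],"grip":1}
    - {"slide":[0.0174,-0.0365,0],"rot":[0,0,-3.5],"grip":1}

```text
time: 2.95
ee_pos: [0.4819, 0.0059, 0.2228]
eef_rot: [0.609, 0.793, 0.0, 0.0]
ft_force: [0.8, 1.3, -0.4]
width: 0.0869
grip_force: 0.0
```

```bash
python3 - <<'E'
from h import *
np.set_printoptions(precision=4,suppress=True)
c=eyes.camera("wrist");save(c,"w1.png");np.save("w1.npy",c,allow_pickle=True)
print(c["pose"],c["intrinsics"],c["k1"]);s=sensors.read_state();print(s["time"],s["ee_pos"],s["eef_rot"],s["joint_positions"])
for P in ([.6026,.0652,.0355],[.59,-.0942,.02],[.4602,.0843,.018],[.502,-.0704,.014]): print(proj(c,P))
E
```

```text
[[ 0.9661  0.2468  0.0752  0.4608]
 [ 0.258  -0.9258 -0.2762  0.0813]
 [ 0.0015  0.2863 -0.9581  0.3852]
 [ 0.      0.      0.      1.    ]] [[280.3997   0.     318.3561]
 [  0.     280.3997 197.2124]
 [  0.       0.       1.    ]] -0.05031398542602745
3.0 [0.4833 0.0006 0.223 ] [0.6125 0.7905 0.     0.0012] [-0.6375 -0.0069  0.5446  1.849   0.0054  1.2966  0.158 ]
[[423.4977 157.3433]]
[[372.447 258.667]]
[[318.1233 111.3015]]
[[318.4785 228.2386]]
```

View pics/w1.png

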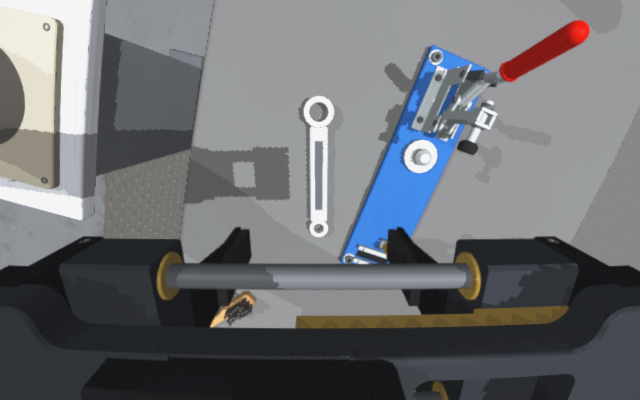

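Bore at (318,112), eye at (318,229) and stub top at (423,157) match the projected estimates within a pixel. Descending.

Emit:
arm_command:
  steps:
    - {"slide":[0,0,0],"rot":[0,0,0.6],"grip":1}
    - {"slide":[0,0,-0.045],"grip":1}
    - {"slide":[0,0,-0.045],"grip":1}
    - {"slide":[0,0,-0.045],"grip":1}
    - {"slide":[0,0,-0.04],"grip":1}
    - {"slide":[0,0,-0.02],"grip":1}
    - {"slide":[0,0,0],"grip":1}
    - {"slide":[0,0,0],"grip":1}

```text
schema error: expected keys rot, slide, grip
```

Emit:
arm_command:
  steps:
    - {"slide":[0,0,0],"rot":[0,0,0.6],"grip":1}
    - {"slide":[0,0,-0.045],"rot":[0,0,0],"grip":1}
    - {"slide":[0,0,-0.045],"rot":[0,0,0],"grip":1}
    - {"slide":[0,0,-0.045],"rot":[0,0,0],"grip":1}
    - {"slide":[0,0,-0.04],"rot":[0,0,0],"grip":1}
    - {"slide":[0,0,-0.02],"rot":[0,0,0],"grip":1}
    - {"slide":[0,0,0],"rot":[0,0,0],"grip":1}
    - {"slide":[0,0,0],"rot":[0,0,0],"grip":1}

```text
time: 4.0
ee_pos: [0.4819, 0.0079, 0.0285]
eef_rot: [0.604, 0.797, 0.001, 0.0]
ft_force: [0.1, 0.0, 0.1]
width: 0.0869
grip_force: 0.0
```

Emit:
arm_command:
  steps:
    - {"slide":[0,-0.001,-0.015],"rot":[0,0,0],"grip":1}
    - {"slide":[0,0,-0.009],"rot":[0,0,0],"grip":1}
    - {"slide":[0,0,0],"rot":[0,0,0],"grip":0}
    - {"slide":[0,0,0],"rot":[0,0,0],"grip":0}
    - {"slide":[0,0,0],"rot":[0,0,0],"grip":0}
    - {"slide":[0,0,0],"rot":[0,0,0],"grip":0}
    - {"slide":[0,0,0],"rot":[0,0,0],"grip":0}
    - {"slide":[0,0,0],"rot":[0,0,0],"grip":0}
  newtons: 35

```text
time: 5.0
ee_pos: [0.4814, 0.0062, 0.0036]
eef_rot: [0.604, 0.797, 0.0, 0.0]
ft_force: [0.0, 0.1, -0.2]
width: 0.0348
grip_force: 0.0
```

Emit:
arm_command:
  steps:
    - {"slide":[0,0,0],"rot":[0,0,0],"grip":0}
    - {"slide":[0,0,0],"rot":[0,0,0],"grip":0}
    - {"slide":[0,0,0],"rot":[0,0,0],"grip":0}
    - {"slide":[0,0,0.025],"rot":[0,0,0],"grip":0}
    - {"slide":[0,0,0.045],"rot":[0,0,0],"grip":0}
    - {"slide":[0.0,-0.02,0],"rot":[0,0,-6.5],"grip":0}
    - {"slide":[0.016,-0.016,0],"rot":[0,0,-6.5],"grip":0}
    - {"slide":[0.03,0,0],"rot":[0,0,-6.5],"grip":0}

```text
time: 6.0
ee_pos: [0.5271, -0.0313, 0.0736]
eef_rot: [0.732, 0.681, 0.0, -0.0]
ft_force: [0.3, 1.6, -1.7]
width: 0.0234
grip_force: 35.0
```

Emit:
arm_command:
  steps:
    - {"slide":[0.03,0,0],"rot":[0,0,-6.5],"grip":0}
    - {"slide":[0.03,0,0],"rot":[0,0,0],"grip":0}
    - {"slide":[0,0,0],"rot":[0,0,0],"grip":0}
    - {"slide":[0,0,0],"rot":[0,0,0],"grip":0}
    - {"slide":[0,0,0],"rot":[0,0,0],"grip":0}
    - {"slide":[0,0,0],"rot":[0,0,0],"grip":0}
    - {"slide":[0,0,0],"rot":[0,0,0],"grip":0}
    - {"slide":[0,0,0],"rot":[0,0,0],"grip":0}

```text
time: 7.0
ee_pos: [0.5873, -0.0298, 0.0737]
eef_rot: [0.768, 0.64, 0.0, -0.0]
ft_force: [-0.2, -0.4, -1.8]
width: 0.0239
grip_force: 35.0
```

```bash
python3 - <<'E'
from h import *
np.set_printoptions(precision=4,suppress=True)
c=eyes.camera("wrist");t=eyes.camera("top");s=sensors.read_state();print(s["time"],s["ee_pos"],s["eef_rot"],s["width"],s["grip_force"],s["ft_force"])
import pickle;pickle.dump((c,t),open("w2.pkl","wb"))
a=cv2.cvtColor(c["pixels"],cv2.COLOR_RGB2BGR)[0:260,200:560]
b=cv2.cvtColor(t["pixels"],cv2.COLOR_RGB2BGR)[150:250,230:370]
a=cv2.resize(a,(800,578),interpolation=cv2.INTER_CUBIC)
cv2.imwrite("pics/w2.png",a)
x,y=s["ee_pos"][:2]
for P in ([.604,.065,.0355],[.604,.065,.02],[.603,-.0692,.04]): print(((proj(c,P)[0]-[200,0])*800/360))
E
```

```text
7.1 [ 0.5873 -0.0298  0.0736] [0.768  0.6404 0.0001 0.    ] 0.02371015639554772 34.95611608028412 [-0.2757 -0.2802 -2.7544]
[262.3188 190.5918]
[262.3443 195.1632]
[327.5059 587.7989]
```

View pics/w2.png

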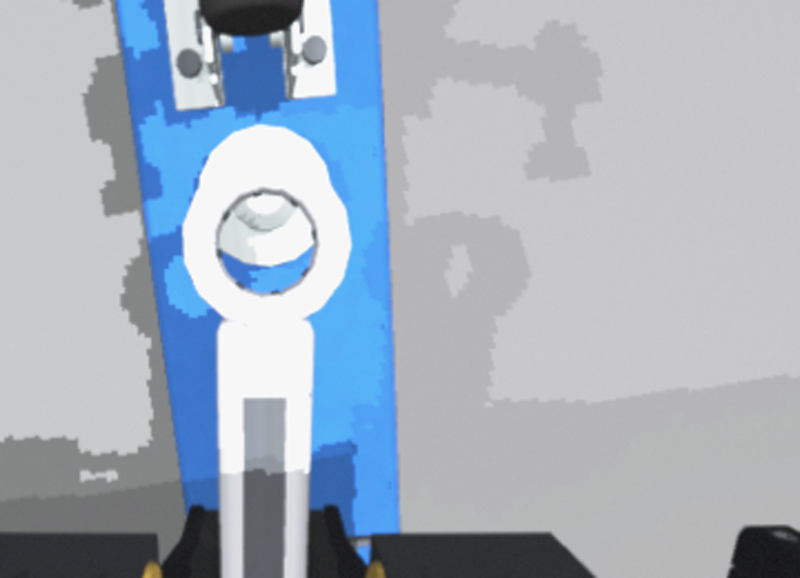

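The wrist view shows the bore centre at crop (266,242). The rest disc's arcs (top 125, bottom 265) put its centre near (267,195).

```bash
python3 - <<'E'
from h import *
import pickle;c,t=pickle.load(open("w2.pkl","rb"))
g=lambda x,y:(200+x*.45,y*.45)
# bore rim top ellipse
print("bore top",at_z(c,g(266,242),.088), "rest",at_z(c,g(267,195),.020))
for z,r,n in((.088,.012,"bore"),(.02,.022,"rest")):
    o=at_z(c,g(266,242) if n=="bore" else g(267,195),z)[0]
    for a in range(0,360,90): print(n,a,np.round((proj(c,o+r*np.array([np.cos(np.radians(a)),np.sin(np.radians(a)),0]))[0]-[200,0])/.45))
E
```

```text
bore top [[0.6020029  0.04924992 0.088     ]] rest [[0.6055034  0.06477736 0.02      ]]
bore 0 [318. 232.]
bore 90 [256. 187.]
bore 180 [214. 252.]
bore 270 [275. 295.]
rest 0 [334. 182.]
rest 90 [255. 123.]
rest 180 [201. 208.]
rest 270 [279. 263.]
```

Emit:
arm_command:
  steps:
    - {"slide":[0.0007,0.016,0],"rot":[0,0,-2],"grip":0}
    - {"slide":[0,0,-0.015],"rot":[0,0,0],"grip":0}
    - {"slide":[0,0,-0.015],"rot":[0,0,0],"grip":0}
    - {"slide":[0,0,-0.005],"rot":[0,0,0],"grip":0}
    - {"slide":[0,0,-0.003],"rot":[0,0,0],"grip":0}
    - {"slide":[0,0,-0.002],"rot":[0,0,0],"grip":0}
    - {"slide":[0,0,0],"rot":[0,0,0],"grip":0}
    - {"slide":[0,0,0],"rot":[0,0,0],"grip":0}

```text
time: 8.1
ee_pos: [0.5883, -0.0139, 0.0339]
eef_rot: [0.779, 0.627, 0.0, 0.0]
ft_force: [-0.4, 0.4, -2.1]
width: 0.024
grip_force: 35.0
```

```bash
python3 - <<'E'
from h import *
np.set_printoptions(precision=4,suppress=True)
c=eyes.camera("wrist");s=sensors.read_state();print(s["time"],s["ee_pos"],s["eef_rot"],s["ft_force"],s["torque"])
import pickle;pickle.dump(c,open("w3.pkl","wb"))
a=cv2.cvtColor(c["pixels"],cv2.COLOR_RGB2BGR)[0:260,200:560]
cv2.imwrite("pics/w3.png",cv2.resize(a,(800,578),interpolation=cv2.INTER_CUBIC))
E
```

```text
8.15 [ 0.5882 -0.0138  0.0338] [0.779  0.627  0.0002 0.0001] [-0.2541  0.8706 -2.9061] [-0.0704  0.1     0.0241]
```

View pics/w3.png

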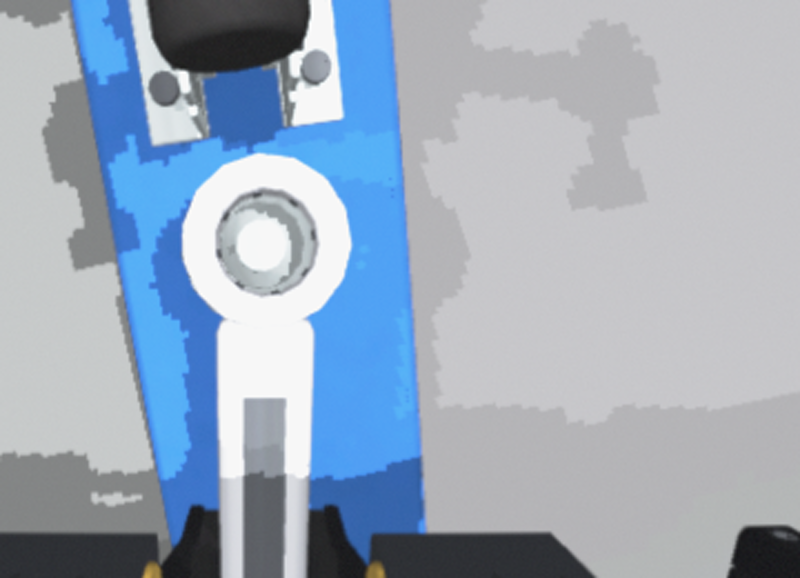

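The stub nose sits at (263,242) inside the bore, centred at (266,242). It is nearly concentric.

```bash
python3 - <<'E'
from h import *
import pickle;c=pickle.load(open("w3.pkl","rb"))
g=lambda x,y:(200+x*.45,y*.45)
b=at_z(c,g(266,242),.0482);s=at_z(c,g(263,242),.0355);print(b,s,s-b)
E
```

```text
[[0.60573232 0.06462108 0.0482    ]] [[0.60512062 0.06496861 0.0355    ]] [[-0.0006117   0.00034753 -0.0127    ]]
```

Emit:
arm_command:
  steps:
    - {"slide":[-0.0005,0.0003,-0.002],"rot":[0,0,0],"grip":0}
    - {"slide":[0,0,-0.002],"rot":[0,0,0],"grip":0}
    - {"slide":[0,0,-0.002],"rot":[0,0,0],"grip":0}
    - {"slide":[0,0,-0.001],"rot":[0,0,0],"grip":0}
    - {"slide":[0,0,-0.001],"rot":[0,0,0],"grip":0}
    - {"slide":[0,0,-0.001],"rot":[0,0,0],"grip":0}
    - {"slide":[0,0,-0.0005],"rot":[0,0,0],"grip":0}
    - {"slide":[0,0,0],"rot":[0,0,0],"grip":0}

```text
time: 9.15
ee_pos: [0.5876, -0.0136, 0.0241]
eef_rot: [0.779, 0.627, 0.0, 0.0]
ft_force: [-0.3, 0.6, -2.3]
width: 0.0236
grip_force: 35.0
```

Emit:
arm_command:
  steps:
    - {"slide":[0,0,-0.0005],"rot":[0,0,0],"grip":0}
    - {"slide":[0,0,0],"rot":[0,0,0],"grip":0}
    - {"slide":[0,0,0],"rot":[0,0,0],"grip":0.4}
    - {"slide":[0,0,0],"rot":[0,0,0],"grip":0.4}
    - {"slide":[0,0,0],"rot":[0,0,0],"grip":0.4}
    - {"slide":[0,0,0],"rot":[0,0,0],"grip":0.4}
    - {"slide":[0,0,0],"rot":[0,0,0],"grip":0.4}
    - {"slide":[0,0,0],"rot":[0,0,0],"grip":0.4}

```text
time: 10.15
ee_pos: [0.5876, -0.0136, 0.0236]
eef_rot: [0.779, 0.627, 0.0, 0.0]
ft_force: [-0.2, 0.5, 0.2]
width: 0.035
grip_force: 0.0
```

```bash
python3 - <<'E'
from h import *
np.set_printoptions(precision=4,suppress=True)
c=eyes.camera("wrist");t=eyes.camera("top");s=sensors.read_state();print(s["time"],s["ee_pos"],s["eef_rot"],s["ft_force"],s["torque"],s["width"])
import pickle;pickle.dump((c,t),open("w4.pkl","wb"))
a=cv2.cvtColor(c["pixels"],cv2.COLOR_RGB2BGR)[0:260,200:480]
b=cv2.cvtColor(t["pixels"],cv2.COLOR_RGB2BGR)[150:220,260:370]
a=cv2.resize(a,(400,371));b=cv2.resize(b,(396,252),interpolation=cv2.INTER_CUBIC)
o=np.zeros((371,800,3),np.uint8);o[:,:400]=a;o[:252,400:796]=b
cv2.imwrite("pics/w4.png",o)
E
```

```text
10.25 [ 0.5876 -0.0136  0.0236] [0.7791 0.6269 0.     0.    ] [-0.2922  0.7146  1.1911] [-0.07    0.0648 -0.0236] 0.03498991801575456
```

View pics/w4.png

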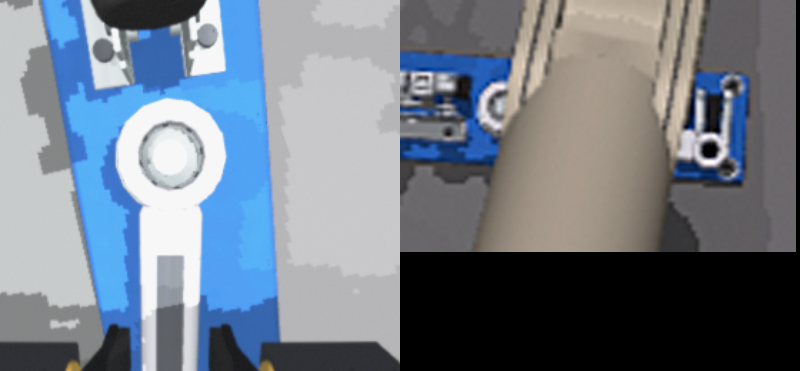

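Crank is seated on the stub, eye on its rest at crop (710,150). Next is the swing toward the stop with the open fingers.

Emit:
arm_command:
  steps:
    - {"slide":[0.003,-0.0004,0.0005],"rot":[0,0,1],"grip":0.4}
    - {"slide":[0.002,-0.0003,0.0005],"rot":[0,0,1],"grip":0.4}
    - {"slide":[0.001,-0.0001,0],"rot":[0,0,1],"grip":0.4}
    - {"slide":[0.001,-0.0001,0],"rot":[0,0,1],"grip":0.4}
    - {"slide":[0.001,-0.0001,0],"rot":[0,0,0],"grip":0.4}
    - {"slide":[0.0005,-0.0001,0],"rot":[0,0,0],"grip":0.4}
    - {"slide":[0.0005,0,0],"rot":[0,0,0],"grip":0.4}
    - {"slide":[0,0,0],"rot":[0,0,0],"grip":0.4}

```text
time: 11.25
ee_pos: [0.5966, -0.0147, 0.0245]
eef_rot: [0.757, 0.654, -0.0, 0.0]
ft_force: [-3.6, 0.6, 2.2]
width: 0.0349
grip_force: 1.5
```

Emit:
arm_command:
  steps:
    - {"slide":[0.0004,0,0],"rot":[0,0,0],"grip":0.4}
    - {"slide":[0,0,0],"rot":[0,0,0],"grip":0.4}
    - {"slide":[0.0004,0,0],"rot":[0,0,0],"grip":0.4}
    - {"slide":[0,0,0],"rot":[0,0,0],"grip":0.4}
    - {"slide":[0,0,0],"rot":[0,0,0],"grip":0.4}
    - {"slide":[0,0,0],"rot":[0,0,0],"grip":0.4}
    - {"slide":[0,0,0],"rot":[0,0,0],"grip":0.4}
    - {"slide":[0,0,0],"rot":[0,0,0],"grip":0.4}

```text
time: 12.25
ee_pos: [0.5975, -0.0147, 0.0245]
eef_rot: [0.757, 0.654, 0.0, 0.0]
ft_force: [-2.0, -0.9, 0.2]
width: 0.0348
grip_force: 0.7
```

```bash
python3 - <<'E'
from h import *
import cv2
t=eyes.camera("top");s=sensors.read_state();print(s["ft_force"],s["ee_pos"])
c=eyes.camera("scene")
b=cv2.cvtColor(t["pixels"],cv2.COLOR_RGB2BGR)[160:210,320:370]
a=cv2.cvtColor(c["pixels"],cv2.COLOR_RGB2BGR)[190:255,290:360]
cv2.imwrite("pics/w5.png",np.hstack([cv2.resize(b,(400,400),interpolation=cv2.INTER_CUBIC),cv2.resize(a,(400,400),interpolation=cv2.INTER_CUBIC)]))
E
```

```text
[-1.57189166  0.47920652  0.05236612] [ 0.59752082 -0.01463759  0.02455988]
```

View pics/w5.png

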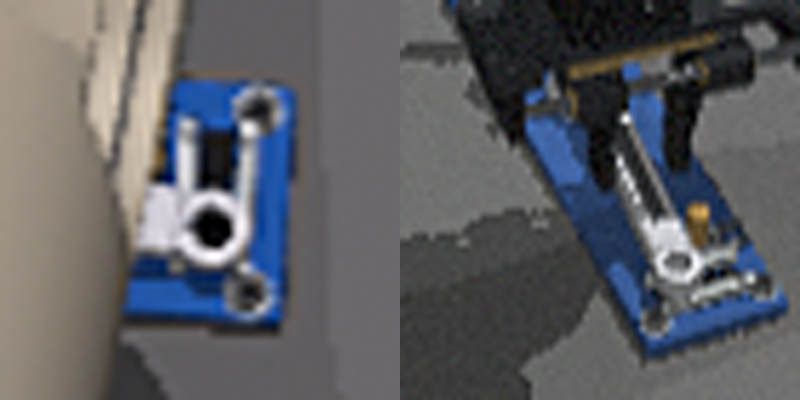

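Emit:
arm_command:
  steps:
    - {"slide":[0.0004,0,0],"rot":[0,0,0.2],"grip":0.4}
    - {"slide":[0.0004,0,0],"rot":[0,0,0.2],"grip":0.4}
    - {"slide":[0.0004,0,0],"rot":[0,0,0.2],"grip":0.4}
    - {"slide":[0.0004,0,0],"rot":[0,0,0.2],"grip":0.4}
    - {"slide":[0,0,0],"rot":[0,0,0],"grip":0.4}
    - {"slide":[0,0,0],"rot":[0,0,0],"grip":0.4}
    - {"slide":[0,0,0],"rot":[0,0,0],"grip":0.4}
    - {"slide":[0,0,0],"rot":[0,0,0],"grip":0.4}

```text
time: 13.35
ee_pos: [0.5991, -0.0146, 0.0246]
eef_rot: [0.752, 0.659, 0.0, 0.0]
ft_force: [-0.6, -1.3, -0.0]
width: 0.0348
grip_force: 0.4
```

Emit:
arm_command:
  steps:
    - {"slide":[0.0004,0,0],"rot":[0,0,0.2],"grip":0.4}
    - {"slide":[0.0004,0,0],"rot":[0,0,0.2],"grip":0.4}
    - {"slide":[0.0004,0,0],"rot":[0,0,0.2],"grip":0.4}
    - {"slide":[0.0004,0,0],"rot":[0,0,0.2],"grip":0.4}
    - {"slide":[0,0,0],"rot":[0,0,0],"grip":0.4}
    - {"slide":[0,0,0],"rot":[0,0,0],"grip":0.4}
    - {"slide":[0,0,0],"rot":[0,0,0],"grip":0.4}
    - {"slide":[0,0,0],"rot":[0,0,0],"grip":0.4}

```text
time: 14.35
ee_pos: [0.5992, -0.0144, 0.0244]
eef_rot: [0.747, 0.664, -0.001, -0.001]
ft_force: [-8.7, 1.3, 5.3]
width: 0.035
grip_force: 4.4
```

Emit:
arm_command:
  steps:
    - {"slide":[0.0004,0,0],"rot":[0,0,0],"grip":0.4}
    - {"slide":[0.0003,0,0],"rot":[0,0,0],"grip":0.4}
    - {"slide":[0,0,0],"rot":[0,0,0],"grip":0.4}
    - {"slide":[0,0,0],"rot":[0,0,0],"grip":0.4}
    - {"slide":[0,0,0],"rot":[0,0,0],"grip":0.4}
    - {"slide":[0,0,0],"rot":[0,0,0],"grip":0.4}
    - {"slide":[0,0,0],"rot":[0,0,0],"grip":0.4}
    - {"slide":[0,0,0],"rot":[0,0,0],"grip":0.4}

```text
time: 15.35
ee_pos: [0.5993, -0.0144, 0.0244]
eef_rot: [0.748, 0.664, -0.001, -0.002]
ft_force: [-11.4, 1.7, 8.5]
width: 0.0351
grip_force: 5.9
```

```bash
python3 - <<'E'
from h import *
t=eyes.camera("top");c=eyes.camera("scene");s=sensors.read_state();print(s["ft_force"],s["torque"],s["ee_pos"],s["joint_positions"])
b=cv2.cvtColor(t["pixels"],cv2.COLOR_RGB2BGR)[160:210,320:370]
a=cv2.cvtColor(c["pixels"],cv2.COLOR_RGB2BGR)[190:255,290:360]
cv2.imwrite("pics/w6.png",np.hstack([cv2.resize(b,(400,400),interpolation=cv2.INTER_CUBIC),cv2.resize(a,(400,400),interpolation=cv2.INTER_CUBIC)]))
E
```

```text
[-12.45076881   1.43056393  10.09845541] [ 0.10964935  2.93642301 -0.05878628] [ 0.59926275 -0.01442091  0.02434389] [-0.49614617  0.51662434  0.56242673  1.75209225 -0.32574938  0.97143782
  0.07684622]
```

View pics/w6.png

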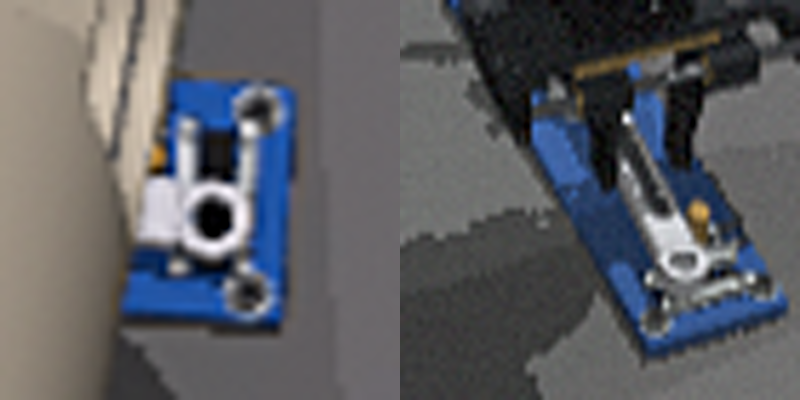

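Top view now shows the bar edge (≈190) up against the brass post (158,155) within the parallax. The push is about 12 N at mid-bar, so about 7 N at the stop, held for over 0.7 s. Backing off and lifting.

Emit:
arm_command:
  steps:
    - {"slide":[-0.002,0,0],"rot":[0,0,0],"grip":0.4}
    - {"slide":[-0.0035,0,0],"rot":[0,0,0],"grip":0.4}
    - {"slide":[0,0,0],"rot":[0,0,0],"grip":0.4}
    - {"slide":[0,0,0.02],"rot":[0,0,0],"grip":0.4}
    - {"slide":[0,0,0.055],"rot":[0,0,0],"grip":0.4}
    - {"slide":[0,0,0.06],"rot":[0,0,0],"grip":0.2}
    - {"slide":[0,0,0.06],"rot":[0,0,0],"grip":0}
    - {"slide":[0,0,0.03],"rot":[0,0,0],"grip":0}

```text
time: 16.45
ee_pos: [0.5969, -0.0153, 0.2549]
eef_rot: [0.748, 0.664, 0.003, 0.002]
ft_force: [0.3, -0.0, 0.0]
width: 0.0126
grip_force: 0.0
```

```bash
python3 - <<'E'
from h import *
np.set_printoptions(precision=4,suppress=True)
from scipy.optimize import least_squares
J=np.array([.6053,.065,0]);a=np.radians(-4.8);R=np.array([[np.cos(a),-np.sin(a),0],[np.sin(a),np.cos(a),0],[0,0,1]])
s=sensors.read_state();print(s["time"],s["ee_pos"],s["eef_rot"],s["ft_force"])
cs=[eyes.camera(n) for n in("top","scene","wrist")]
pts=[]
for c,n in zip(cs,("top","scene","wrist")):
    im=c["pixels"].astype(int);m=((im[...,0]>110)&(im[...,0]>2.2*im[...,1])&(im[...,0]>2.2*im[...,2])).astype(np.uint8)
    k,l,st,ce=cv2.connectedComponentsWithStats(m)
    print(n,[(st[i].tolist(),np.round(ce[i],1)) for i in range(1,k) if st[i][4]>15])
    # two ends of grip: pivot dir=(38,101)/108
    for d in (72,104,136):
        P=np.array([0,71+d*38/108,64+d*101/108])/1000
        print("  exp",d,proj(c,J+R@P))
save(cs[2],"w7.png")
E
```

```text
16.45 [ 0.5969 -0.0153  0.2549] [0.7478 0.6639 0.0025 0.0017] [ 0.2834 -0.016   0.0221]
top [([181, 30, 5, 4, 20], array([183. ,  31.5])), ([598, 78, 12, 6, 50], array([603.3,  80.7])), ([27, 103, 24, 23, 50], array([ 42.4, 109.3])), ([9, 105, 16, 8, 20], array([ 16.4, 107.8])), ([92, 112, 26, 18, 338], array([104.7, 120.6])), ([39, 134, 18, 11, 39], array([ 49.1, 141.1])), ([0, 144, 28, 10, 43], array([ 14. , 149.6])), ([598, 147, 14, 4, 42], array([604.4, 148.3])), ([9, 163, 30, 15, 140], array([ 24. , 168.4])), ([235, 164, 7, 6, 31], array([237.9, 166.6])), ([11, 173, 31, 12, 133], array([ 26.9, 179.8]))]
  exp 72 [[248.9485 170.9869]]
  exp 104 [[242.83   168.7032]]
  exp 136 [[236.4084 166.3063]]
scene [([249, 109, 14, 6, 29], array([255.8, 111.2])), ([246, 110, 12, 8, 29], array([251., 114.])), ([307, 145, 7, 18, 71], array([309.8, 154.3])), ([523, 272, 9, 13, 64], array([527. , 277.9])), ([609, 348, 19, 15, 104], array([619.3, 353.1])), ([608, 355, 9, 8, 16], array([611.1, 359.3]))]
  exp 72 [[311.7437 161.2342]]
  exp 104 [[310.4586 152.0285]]
  exp 136 [[309.1536 142.6788]]
wrist [([302, 0, 20, 13, 207], array([311.5,   5.2])), ([461, 205, 51, 48, 1107], array([486.1, 227.4]))]
  exp 72 [[312.1299   1.396 ]]
  exp 104 [[311.0775 -28.5188]]
  exp 136 [[309.7104 -67.3299]]
```

View pics/w7.png

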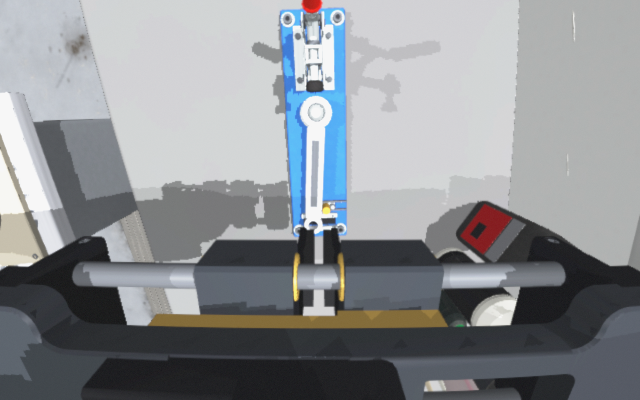

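Handle lies in the jig's x = 0 plane (top blob (238,167), scene (310,154), wrist (311,5) match the model). The crank is still seated by the stop. Now tilting the tool about the jig's x axis to push the handle with the shut fingertips.

Emit:
arm_command:
  steps:
    - {"slide":[0,0.005,0],"rot":[0,0,2],"grip":0}
    - {"slide":[0,0.01,0],"rot":[8.3,-0.7,0],"grip":0}
    - {"slide":[0,0.01,0],"rot":[8.3,-0.7,0],"grip":0}
    - {"slide":[0,0.01,0],"rot":[8.3,-0.7,0],"grip":0}
    - {"slide":[0.005,0.01,0],"rot":[8.3,-0.7,0],"grip":0}
    - {"slide":[0.005,0.01,0],"rot":[8.3,-0.7,0],"grip":0}
    - {"slide":[0.005,0.01,0],"rot":[8.3,-0.7,0],"grip":0}
    - {"slide":[0,0.02,0],"rot":[0,0,0],"grip":0}

```text
time: 17.6
ee_pos: [0.6101, 0.068, 0.2458]
eef_rot: [0.669, 0.611, 0.31, -0.287]
ft_force: [0.1, -0.3, 0.2]
width: 0.0005
grip_force: 0.0
```

```bash
cat >> h.py <<'E'
from scipy.spatial.transform import Rotation as Ro
J=np.array([.6053,.065,0]);RJ=Ro.from_euler("z",-4.8,degrees=True).as_matrix()
def st():
    s=sensors.read_state();M=RJ.T@Ro.from_quat(s["eef_rot"]).as_matrix()
    print("t",s["time"],"jig",np.round((RJ.T@(s["ee_pos"]-J))*1000,1),"toolz",np.round(M[:,2],3),"tilt",np.round(np.degrees(np.arctan2(M[1,2],-M[2,2])),1),"tooly",np.round(M[:,1],3),"F",np.round(RJ.T@s["ft_force"],1),"q",np.round(s["joint_positions"],2),s["ee_pos"])
E
python3 -c "
from h import *
st()"
```

```text
t 17.6 jig [  4.5   3.4 245.8] toolz [ 0.     0.766 -0.643] tilt 50.0 tooly [ 1.    -0.005 -0.005] F [ 0.1 -0.3  0.2] q [-0.15  0.43  0.53  1.62 -1.04  1.55  0.53] [0.61009217 0.06800485 0.24575811]
```

Emit:
arm_command:
  steps:
    - {"slide":[0.0006,0.02,-0.02],"rot":[0,0,0],"grip":0}
    - {"slide":[0.0006,0.02,-0.02],"rot":[0,0,0],"grip":0}
    - {"slide":[0.0006,0.02,-0.02],"rot":[0,0,0],"grip":0}
    - {"slide":[0.0006,0.02,-0.02],"rot":[0,0,0],"grip":0}
    - {"slide":[0.0003,0.004,0],"rot":[0,0,0],"grip":0}
    - {"slide":[0.0003,0.004,0],"rot":[0,0,0],"grip":0}
    - {"slide":[0,0,0],"rot":[0,0,0],"grip":0}
    - {"slide":[0,0,0],"rot":[0,0,0],"grip":0}

```text
time: 18.6
ee_pos: [0.6142, 0.1576, 0.1702]
eef_rot: [0.667, 0.614, 0.312, -0.285]
ft_force: [0.0, -0.3, -0.1]
width: 0.0005
grip_force: 0.0
```

```bash
python3 -c "
from h import *
st()"
```

```text
t 18.6 jig [  1.1  93.  170.2] toolz [ 0.002  0.766 -0.643] tilt 50.0 tooly [ 1.    -0.     0.002] F [ 0.  -0.3 -0.1] q [-0.26  0.47  0.46  1.73 -1.12  1.35  0.57] [0.61416849 0.15761846 0.17018663]
```

Emit:
arm_command:
  steps:
    - {"slide":[0.0003,0.0045,-0.001],"rot":[0,0,0],"grip":0}
    - {"slide":[0.0003,0.0045,-0.001],"rot":[0,0,0],"grip":0}
    - {"slide":[0.0003,0.0045,-0.001],"rot":[0,0,0],"grip":0}
    - {"slide":[0.0003,0.0045,-0.001],"rot":[0,0,0],"grip":0}
    - {"slide":[0.0003,0.004,-0.001],"rot":[0,0,0],"grip":0}
    - {"slide":[0.0003,0.004,-0.001],"rot":[0,0,0],"grip":0}
    - {"slide":[0.0003,0.004,-0.001],"rot":[0,0,0],"grip":0}
    - {"slide":[0,0,0],"rot":[0,0,0],"grip":0}

```text
time: 19.6
ee_pos: [0.6155, 0.1889, 0.1622]
eef_rot: [0.667, 0.614, 0.311, -0.286]
ft_force: [0.3, 0.5, 0.0]
width: 0.0008
grip_force: 0.0
```

```bash
python3 -c "
from h import *
st()
s=eyes.camera('scene');im=s['pixels'].astype(int)[100:230,270:340]
m=((im[...,0]>110)&(im[...,0]>2.2*im[...,1])&(im[...,0]>2.2*im[...,2]));q=np.argwhere(m);print(len(q),q.min(0)+[100,270],q.max(0)+[100,270])
for P in ((109,165),(120,162),(131,158),(138,151)): print(P,proj(s,J+RJ@np.array([0,P[0],P[1]])/1) if 0 else proj(s,J+RJ@np.array([0,P[0],P[1]])/1000))"
```

```text
t 19.6 jig [ -0.3 124.3 162.2] toolz [-0.001  0.766 -0.643] tilt 50.0 tooly [1.    0.001 0.   ] F [0.2 0.5 0. ] q [-0.29  0.47  0.44  1.75 -1.14  1.3   0.56] [0.61545142 0.18889528 0.16221062]
24 [122 296] [161 311]
(109, 165) [[310.29659428 150.86770753]]
(120, 162) [[309.0930929  150.00613266]]
(131, 158) [[307.91037047 149.40913138]]
(138, 151) [[307.18133656 150.14743932]]
```

```bash
cat >> h.py <<'E'
def red():
    for n in("top","scene","wrist"):
        c=eyes.camera(n);im=c["pixels"].astype(int);m=((im[...,0]>90)&(im[...,0]>2*im[...,1])&(im[...,0]>2*im[...,2])).astype(np.uint8)
        k,l,s,ce=cv2.connectedComponentsWithStats(m)
        print(n,[(s[i].tolist(),np.round(ce[i]).tolist()) for i in range(1,k) if s[i][4]>5 and (n=="wrist" or (225<ce[i][0]<330 and 100<ce[i][1]<200))])
        for phi,P in((69,(109,165)),(56,(131,158)),(51,(138,151)),(40,(139,139)),(17,(136,111)),(-4,(139,73))):
            d=np.array([0,np.cos(np.radians(phi)),np.sin(np.radians(phi))])
            print("  ",phi,*[np.round(proj(c,J+RJ@(np.array([0,*P])+e*d)/1000)[0]).tolist() for e in(-32,0,32)])
E
python3 -c "
from h import *
red()"
```

```text
top [([225, 164, 9, 7, 53], [229.0, 167.0])]
   69 [248.0, 171.0] [242.0, 168.0] [236.0, 166.0]
   56 [242.0, 171.0] [234.0, 168.0] [225.0, 166.0]
   51 [241.0, 171.0] [231.0, 169.0] [222.0, 166.0]
   40 [243.0, 171.0] [232.0, 169.0] [221.0, 167.0]
   17 [247.0, 173.0] [235.0, 171.0] [222.0, 170.0]
   -4 [248.0, 174.0] [236.0, 174.0] [224.0, 173.0]
scene [([249, 109, 14, 7, 32], [256.0, 111.0]), ([246, 110, 12, 8, 31], [251.0, 114.0]), ([296, 122, 10, 5, 15], [301.0, 124.0]), ([307, 158, 6, 4, 16], [309.0, 160.0])]
   69 [312.0, 160.0] [310.0, 151.0] [309.0, 141.0]
   56 [310.0, 159.0] [308.0, 149.0] [306.0, 140.0]
   51 [309.0, 159.0] [307.0, 150.0] [305.0, 141.0]
   40 [310.0, 162.0] [307.0, 153.0] [304.0, 144.0]
   17 [311.0, 167.0] [308.0, 160.0] [304.0, 154.0]
   -4 [311.0, 173.0] [307.0, 169.0] [304.0, 165.0]
wrist [([293, 15, 15, 20, 125], [299.0, 26.0]), ([300, 14, 20, 19, 132], [311.0, 22.0]), ([375, 57, 32, 23, 409], [390.0, 68.0]), ([306, 195, 25, 36, 786], [318.0, 213.0]), ([318, 290, 2, 3, 6], [318.0, 291.0])]
   69 [319.0, 295.0] [319.0, 263.0] [320.0, 223.0]
   56 [319.0, 274.0] [319.0, 235.0] [319.0, 190.0]
   51 [319.0, 270.0] [319.0, 230.0] [319.0, 186.0]
   40 [319.0, 278.0] [319.0, 236.0] [319.0, 193.0]
   17 [319.0, 296.0] [319.0, 255.0] [319.0, 216.0]
   -4 [319.0, 301.0] [319.0, 267.0] [319.0, 237.0]
```

Handle follows (top blob left edge moved from 235 to 225, about 56°). Continuing down the path.

Emit:
arm_command:
  steps:
    - {"slide":[0.0003,0.0038,-0.003],"rot":[-1.5,0.1,0],"grip":0}
    - {"slide":[0.0003,0.0037,-0.0032],"rot":[-1.5,0.1,0],"grip":0}
    - {"slide":[0,0.0007,-0.0037],"rot":[-2.3,0.2,0],"grip":0}
    - {"slide":[0,0.0007,-0.0037],"rot":[-2.3,0.2,0],"grip":0}
    - {"slide":[0,0.0007,-0.0037],"rot":[-2.3,0.2,0],"grip":0}
    - {"slide":[0,-0.0003,-0.0033],"rot":[-3.3,0.3,0],"grip":0}
    - {"slide":[0,-0.0003,-0.0033],"rot":[-3.3,0.3,0],"grip":0}
    - {"slide":[0,-0.0003,-0.0033],"rot":[-3.3,0.3,0],"grip":0}

```text
time: 20.8
ee_pos: [0.6167, 0.1967, 0.1354]
eef_rot: [0.711, 0.654, 0.19, -0.174]
ft_force: [-1.0, -2.8, 1.5]
width: 0.0003
grip_force: 1.2
```

```bash
python3 -c "
from h import *
st();red()"
```

```text
t 20.8 jig [  0.4 132.2 135.4] toolz [ 0.001  0.499 -0.867] tilt 29.9 tooly [1.    0.    0.001] F [-0.8 -2.9  1.5] q [-0.53  0.42  0.52  1.7  -0.81  1.14  0.25] [0.61673166 0.19670179 0.13538273]
top [([223, 166, 9, 7, 48], [227.0, 169.0])]
   69 [248.0, 171.0] [242.0, 168.0] [236.0, 166.0]
   56 [242.0, 171.0] [234.0, 168.0] [225.0, 166.0]
   51 [241.0, 171.0] [231.0, 169.0] [222.0, 166.0]
   40 [243.0, 171.0] [232.0, 169.0] [221.0, 167.0]
   17 [247.0, 173.0] [235.0, 171.0] [222.0, 170.0]
   -4 [248.0, 174.0] [236.0, 174.0] [224.0, 173.0]
scene [([249, 109, 14, 7, 32], [256.0, 111.0]), ([246, 110, 12, 8, 32], [251.0, 114.0]), ([305, 157, 8, 10, 42], [309.0, 161.0])]
   69 [312.0, 160.0] [310.0, 151.0] [309.0, 141.0]
   56 [310.0, 159.0] [308.0, 149.0] [306.0, 140.0]
   51 [309.0, 159.0] [307.0, 150.0] [305.0, 141.0]
   40 [310.0, 162.0] [307.0, 153.0] [304.0, 144.0]
   17 [311.0, 167.0] [308.0, 160.0] [304.0, 154.0]
   -4 [311.0, 173.0] [307.0, 169.0] [304.0, 165.0]
wrist [([307, 200, 24, 31, 652], [319.0, 215.0]), ([318, 290, 2, 11, 22], [318.0, 295.0])]
   69 [319.0, 303.0] [320.0, 287.0] [320.0, 265.0]
   56 [319.0, 276.0] [320.0, 245.0] [320.0, 204.0]
   51 [319.0, 269.0] [320.0, 234.0] [320.0, 190.0]
   40 [319.0, 274.0] [319.0, 234.0] [320.0, 188.0]
   17 [319.0, 285.0] [319.0, 243.0] [319.0, 198.0]
   -4 [319.0, 281.0] [319.0, 242.0] [319.0, 206.0]
```

Emit:
arm_command:
  steps:
    - {"slide":[0,0.0002,-0.0021],"rot":[-1.5,0.1,0],"grip":0}
    - {"slide":[0,0.0002,-0.0021],"rot":[-1.5,0.1,0],"grip":0}
    - {"slide":[0,0.0002,-0.0021],"rot":[-1.5,0.1,0],"grip":0}
    - {"slide":[0,0.0002,-0.0021],"rot":[-1.5,0.1,0],"grip":0}
    - {"slide":[0,0.0002,-0.0021],"rot":[-1.5,0.1,0],"grip":0}
    - {"slide":[0,0.0002,-0.0021],"rot":[-1.5,0.1,0],"grip":0}
    - {"slide":[0,0.0002,-0.0021],"rot":[-1.5,0.1,0],"grip":0}
    - {"slide":[0,0.0002,-0.0021],"rot":[-1.5,0.1,0],"grip":0}

```text
time: 21.95
ee_pos: [0.6166, 0.1988, 0.1187]
eef_rot: [0.726, 0.669, 0.116, -0.105]
ft_force: [-0.3, -0.5, 2.1]
width: 0.0004
grip_force: 1.4
```

Emit:
arm_command:
  steps:
    - {"slide":[0.0001,0.0003,-0.0014],"rot":[-0.9,0.1,0],"grip":0}
    - {"slide":[0,0.0003,-0.0014],"rot":[-0.9,0.1,0],"grip":0}
    - {"slide":[0,0.0003,-0.0014],"rot":[-0.9,0.1,0],"grip":0}
    - {"slide":[0,0.0003,-0.0014],"rot":[-0.9,0.1,0],"grip":0}
    - {"slide":[0,0.0003,-0.0014],"rot":[-0.9,0.1,0],"grip":0}
    - {"slide":[0,0.0003,-0.0014],"rot":[-0.9,0.1,0],"grip":0}
    - {"slide":[0,0,0],"rot":[0,0,0],"grip":0}
    - {"slide":[0,0,0],"rot":[0,0,0],"grip":0}

```text
time: 22.95
ee_pos: [0.6169, 0.2001, 0.1109]
eef_rot: [0.731, 0.673, 0.082, -0.074]
ft_force: [-2.8, -1.9, 7.7]
width: 0.0004
grip_force: 4.2
```

```bash
python3 -c "
from h import *
st()"
```

```text
t 22.95 jig [  0.2 135.6 110.9] toolz [ 0.001  0.219 -0.976] tilt 12.6 tooly [1.    0.001 0.001] F [-2.6 -2.1  7.7] q [-0.73  0.46  0.59  1.64 -0.53  1.1  -0.04] [0.61689685 0.20013245 0.11094136]
```

Emit:
arm_command:
  steps:
    - {"slide":[0,0.0002,-0.0014],"rot":[-0.6,0.05,0],"grip":0}
    - {"slide":[0,0.0002,-0.0014],"rot":[-0.6,0.05,0],"grip":0}
    - {"slide":[0,0.0002,-0.0014],"rot":[-0.6,0.05,0],"grip":0}
    - {"slide":[0,0.0002,-0.0014],"rot":[-0.6,0.05,0],"grip":0}
    - {"slide":[0,0.0002,-0.0014],"rot":[-0.6,0.05,0],"grip":0}
    - {"slide":[0,0.0002,-0.0014],"rot":[-0.6,0.05,0],"grip":0}
    - {"slide":[0,0.0002,-0.0014],"rot":[-0.6,0.05,0],"grip":0}
    - {"slide":[0,0,0],"rot":[0,0,0],"grip":0}

```text
time: 23.95
ee_pos: [0.6169, 0.2017, 0.1008]
eef_rot: [0.734, 0.676, 0.054, -0.049]
ft_force: [-1.7, -2.1, 5.4]
width: 0.0004
grip_force: 2.9
```

Emit:
arm_command:
  steps:
    - {"slide":[0,0.0001,-0.0014],"rot":[-0.6,0.05,0],"grip":0}
    - {"slide":[0,0.0001,-0.0014],"rot":[-0.6,0.05,0],"grip":0}
    - {"slide":[0,0.0001,-0.0014],"rot":[-0.6,0.05,0],"grip":0}
    - {"slide":[0,0.0001,-0.0014],"rot":[-0.6,0.05,0],"grip":0}
    - {"slide":[0,0.0001,-0.0014],"rot":[-0.6,0.05,0],"grip":0}
    - {"slide":[0,0.0001,-0.0014],"rot":[-0.6,0.05,0],"grip":0}
    - {"slide":[0,0.0001,-0.0014],"rot":[-0.6,0.05,0],"grip":0}
    - {"slide":[0,0,0],"rot":[0,0,0],"grip":0}

```text
time: 24.95
ee_pos: [0.6164, 0.2028, 0.0903]
eef_rot: [0.735, 0.677, 0.027, -0.025]
ft_force: [-0.4, -0.0, -0.1]
width: 0.0006
grip_force: 0.0
```

```bash
python3 -c "
from h import *
st()"
```

```text
t 24.95 jig [ -0.5 138.3  90.3] toolz [ 0.     0.073 -0.997] tilt 4.2 tooly [1.    0.002 0.   ] F [-0.4 -0.1 -0.1] q [-0.82  0.53  0.63  1.6  -0.41  1.11 -0.16] [0.61638171 0.20281165 0.09025762]
```

Force has gone: it snapped past the dead point. Following down to feel for the stop.

Emit:
arm_command:
  steps:
    - {"slide":[0,0.0001,-0.0015],"rot":[-0.5,0,0],"grip":0}
    - {"slide":[0,0.0001,-0.0015],"rot":[-0.5,0,0],"grip":0}
    - {"slide":[0,0.0001,-0.0015],"rot":[-0.5,0,0],"grip":0}
    - {"slide":[0,0.0001,-0.0015],"rot":[-0.5,0,0],"grip":0}
    - {"slide":[0,0.0001,-0.0015],"rot":[-0.5,0,0],"grip":0}
    - {"slide":[0,0,-0.001],"rot":[0,0,0],"grip":0}
    - {"slide":[0,0,0],"rot":[0,0,0],"grip":0}
    - {"slide":[0,0,0],"rot":[0,0,0],"grip":0}

```text
time: 25.95
ee_pos: [0.6166, 0.2033, 0.0822]
eef_rot: [0.735, 0.677, 0.013, -0.009]
ft_force: [-0.1, 1.7, 1.8]
width: 0.0003
grip_force: 0.9
```

Emit:
arm_command:
  steps:
    - {"slide":[0,0,-0.0005],"rot":[0,0,0],"grip":0}
    - {"slide":[0,0,-0.0005],"rot":[0,0,0],"grip":0}
    - {"slide":[0,0,-0.0005],"rot":[0,0,0],"grip":0}
    - {"slide":[0,0,-0.0005],"rot":[0,0,0],"grip":0}
    - {"slide":[0,0,0],"rot":[0,0,0],"grip":0}
    - {"slide":[0,0,0],"rot":[0,0,0],"grip":0}
    - {"slide":[0,0,0],"rot":[0,0,0],"grip":0}
    - {"slide":[0,0,0],"rot":[0,0,0],"grip":0}

```text
time: 26.95
ee_pos: [0.6168, 0.2034, 0.0813]
eef_rot: [0.735, 0.677, 0.013, -0.009]
ft_force: [-4.6, 0.9, 12.5]
width: 0.0004
grip_force: 5.9
```

Firm on the stop (12.5 N at the expected height). Lifting off and checking.

Emit:
arm_command:
  steps:
    - {"slide":[0,0,0.003],"rot":[0,0,0],"grip":0}
    - {"slide":[0,0,0.01],"rot":[0,0,0],"grip":0}
    - {"slide":[0,0,0.03],"rot":[0,0,0],"grip":0}
    - {"slide":[-0.02,0.0,0.05],"rot":[0,0,0],"grip":0}
    - {"slide":[-0.05,-0.02,0.03],"rot":[0,0,0],"grip":0}
    - {"slide":[-0.05,-0.03,0.03],"rot":[0,0,0],"grip":0}
    - {"slide":[-0.05,-0.03,0.02],"rot":[0,0,0],"grip":0}
    - {"slide":[0,0,0],"rot":[0,0,0],"grip":0}

```text
time: 27.95
ee_pos: [0.4487, 0.123, 0.2548]
eef_rot: [0.736, 0.677, 0.017, -0.011]
ft_force: [-0.3, 0.7, 0.2]
width: 0.0006
grip_force: 0.0
```

```bash
python3 - <<'E'
from h import *
st();red()
t=eyes.camera("top");w=eyes.camera("wrist");s=eyes.camera("scene")
g=lambda c,y0,y1,x0,x1:cv2.resize(cv2.cvtColor(c["pixels"],cv2.COLOR_RGB2BGR)[y0:y1,x0:x1],(400,300),interpolation=cv2.INTER_CUBIC)
cv2.imwrite("pics/fin.png",np.vstack([np.hstack([g(t,150,225,270,370),g(s,140,245,270,410)]),np.hstack([g(w,0,300,120,520),g(t,150,210,320,400)])]))
E
```

```text
t 27.95 jig [-160.9   44.7  254.8] toolz [ 0.007  0.04  -0.999] tilt 2.3 tooly [ 1.    -0.     0.007] F [-0.4  0.7  0.2] q [-1.11 -0.13  0.72  1.86  0.05  1.35 -0.49] [0.44866021 0.12299663 0.25477751]
top [([226, 171, 26, 7, 147], [239.0, 174.0])]
   69 [248.0, 171.0] [242.0, 168.0] [236.0, 166.0]
   56 [242.0, 171.0] [234.0, 168.0] [225.0, 166.0]
   51 [241.0, 171.0] [231.0, 169.0] [222.0, 166.0]
   40 [243.0, 171.0] [232.0, 169.0] [221.0, 167.0]
   17 [247.0, 173.0] [235.0, 171.0] [222.0, 170.0]
   -4 [248.0, 174.0] [236.0, 174.0] [224.0, 173.0]
scene [([299, 120, 11, 7, 48], [303.0, 123.0]), ([303, 164, 10, 13, 56], [307.0, 169.0])]
   69 [312.0, 160.0] [310.0, 151.0] [309.0, 141.0]
   56 [310.0, 159.0] [308.0, 149.0] [306.0, 140.0]
   51 [309.0, 159.0] [307.0, 150.0] [305.0, 141.0]
   40 [310.0, 162.0] [307.0, 153.0] [304.0, 144.0]
   17 [311.0, 167.0] [308.0, 160.0] [304.0, 154.0]
   -4 [311.0, 173.0] [307.0, 169.0] [304.0, 165.0]
wrist [([441, 84, 20, 61, 823], [451.0, 115.0])]
   69 [476.0, 148.0] [496.0, 138.0] [520.0, 125.0]
   56 [476.0, 132.0] [494.0, 113.0] [517.0, 89.0]
   51 [474.0, 127.0] [491.0, 105.0] [512.0, 78.0]
   40 [470.0, 130.0] [484.0, 105.0] [500.0, 75.0]
   17 [461.0, 138.0] [468.0, 109.0] [477.0, 78.0]
   -4 [450.0, 135.0] [452.0, 108.0] [454.0, 80.0]
```

View pics/fin.png

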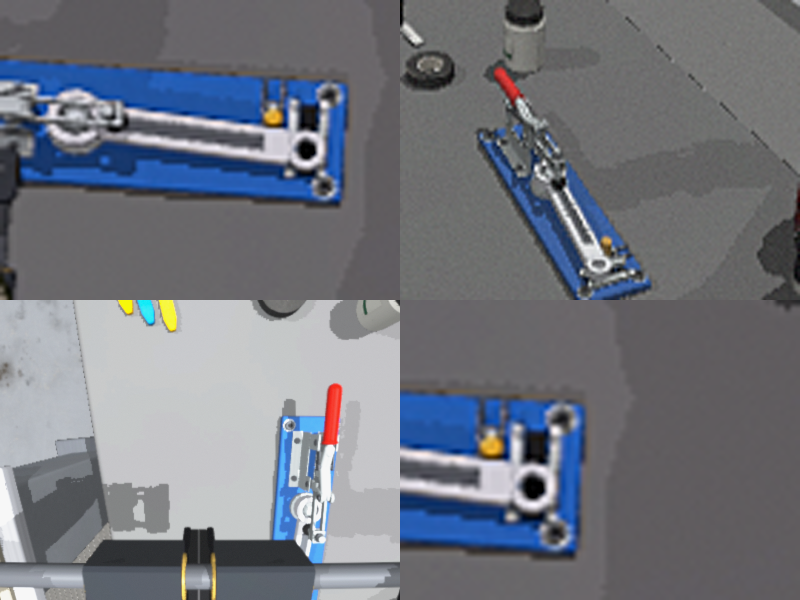

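The handle lies level in all views (its red blob matches the locked pose), with the pad on the bar. The bar touches the brass stop at (272,120), and the eye is on its rest at (305,150). Handing in.

```bash
python3 -c "
from h import *
print(order.close_job())"
```

```text
the job is handed in; nothing more can be done
None
```

The job is handed in, result not reported: the crank is on the stub and against the side stop (my push about 12 N mid-bar, so roughly 7 N at the stop), and the clamp handle is snapped past its dead point and down on its stop at 12.5 N.

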